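Check the tensioner's travel and set its bleed valve to match

TASK

Swing the sprung tensioner arm clockwise by its roller through its whole travel until you clearly feel it press on the hidden stop, without forcing it, then ease it back to rest without letting it snap; the trailing pointer, which must not be touched, stays behind on the scale as the reading. Then turn the bleed valve's handle to that same reading on its own scale and let go. Leave the roll of tape, the wooden offcut and the tape measure where they are.

Things in the scene. Friction and masses are not known exactly. Their poses are not given: they have to be found in the camera images.
- fixture: aluminium test plate 190 x 340 x 12 mm bolted to the bench; origin at the centre of its underside, z up; its +y end carries the tensioner, its -y end the brass valve. Arm, pointer and valve handle swing toward +x. Both white scales have zero in the plate's +y direction and run 90 degrees clockwise (seen from above) to +x: a mark every 10 degrees, long ones at 0, 30, 60, 90.
- drum: round aluminium spring housing under the arm, 80 mm across, 12 to 42 mm above the bench, fixed; origin on the arm's axis at the plate's top. Hidden inside is the stop that ends the arm's travel, at 30 to 60 degrees, different each time. There the push rises steeply, 2 to 3 N or more per mm at the roller. 4 N beyond the spring, held for 0.5 s, is a clear press; over 25 N beyond it is forcing.
- tensioner_arm: dark steel arm, 24 mm wide, 44 to 56 mm above the bench, swinging level about the drum's upright axis. Origin on that axis at the plate's top; y along the arm to the roller, parallel to the plate's y at rest (0 degrees). It is pushed clockwise seen from above; the spring needs 4.5 N at the roller at rest, rising evenly to 9.3 N at 55 degrees. Let go away from rest, it snaps back.
- roller_centre (a point): centre (half-way up) of the black upright roller at the arm's end: 36 mm diameter, from 56 to 102 mm above the bench, 100 mm from the arm's axis. It may be pinched from above or pushed from the side; it turns freely on its own bearing.
- tensioner_pivot (a point): point on the arm's upright axis, level with the roller's centre.
- trailing_pointer: thin steel needle under the arm on the same axis, 145 mm long, 19 to 22 mm above the bench; origin on the axis, y along it. 70 mm out an upright 7 mm pin, ahead of the arm, reaches 56 mm above the bench: the arm pushes the needle by it and friction keeps it there. The reading is its angle clockwise from the plate's y, equal to the arm's while pushed. Starts at 0 to 7 degrees.
- pointer_tip (a point): tip of the trailing pointer.
- valve_handle (a joint): opening of the bleed valve in rad: 0 when the handle points along the plate's +y (zero of its scale), growing clockwise seen from above to 1.57; stiff, it stays where it is left (about 2.5 N at 50 mm from the axis turns it).
- valve_grip (a point): point to grip on the valve's dark steel bar handle: 50 mm from the valve axis, half-way up the bar; its y axis points along the bar away from the axis. The bar is 12 mm wide and 20 mm high, its top 66 mm above the bench, and ends 68 mm from the axis, with a thin needle going on to 86 mm.
- valve_pivot (a point): point on the valve's upright axis, at the mid height of the bar.
- roll_of_tape_mid (a point): centre of a roll of insulating tape lying flat on the plate, 66 mm across, 19 mm high; to be left alone.
- offcut_mid (a point): centre of a wooden offcut, 56 x 130 x 44 mm, lying on the bench in front of the plate; to be left alone.
- measure_mid (a point): centre of a tape measure, 38 x 87 x 67 mm, standing on the bench in front of the plate; to be left alone.

How it is judged:
By the outcome, as a careful person would: the job done as asked, in the order asked, and still so for the second after the job is handed in, with the robot touching nothing.
It also fails if it takes over 72 s, if anything falls off the work surface, if the arm or the gripper's body presses on something with over 40 N, if the wrist force passes 120 N, or if a joint passes its speed limit or range.

ROBOT

A 6-joint arm with a two-finger parallel gripper is mounted at the origin on a cart in front of the work surface, level with it; the furniture and walls round the work are solid. World frame = base frame: x ahead of the robot, y to its left, z up, the work surface at z = 0. Lengths are in mm, angles in rad, forces in N, time in s.
With the tool pointing down it reaches from about 350 to 775 mm from the base axis. Payload 7.3 kg.
Tool frame: the origin (TCP) lies at the very end of the fingers, on their centre line; the grasp point (between the pads) lies bot.grip_point_offset behind it (bot.grip_point_offset is the distance from the TCP to the grasp point, in mm); z points along the fingers, y is the line along which they close (so a half turn about z gives the same grasp; the last joint's range is limited). The gripper opens to 92 mm and grips with 3 to 60 N. Pads are 19 mm wide; open, the fingers measure 130 mm over their backs; the gripper's body (75 mm by 190 mm) begins 47 mm behind the grasp point.
Start: joints at [0.965, 0.342, 1.524, -0, 1.275, -0.146], TCP at [232.968, 470.501, 226.741] pointing down, gripper open.
Joint ranges: [-2.53, 2.53], [-0.77, 2.02], [0.04, 2.7], [-1, 4.14], [0.28, 2.66], [-3.11, 3.11]. Speed limits (rad/s): [2.57, 2.57, 3.14, 3.14, 3.14, 3.14].

INTERFACE

Orientations are given as [roll, pitch, yaw] about the fixed x, y, z axes, in that order (R = Rz(yaw) Ry(pitch) Rx(roll)).
In Python, from plant import bot gives the robot as it stands. The module is installed in compiled form; this text tells all that it offers.
- The arm moves only by the tool carry_out, never from a script. Its argument "plan" is a list of rows, each an object of numbers: "tx", "ty", "tz": the shift along the world's x, y, z in mm; "rx", "ry", "rz": the turn, a rotation vector about the world's x, y, z in rad. A call has 1 to 12 rows; each row shifts and turns the commanded pose from where the row before left it; what a row does not reach is not made up. A row lasts 1/10 s, in which the tool goes at most 50 mm and 8.59 degrees, less where a joint would pass 70% of its speed; a pose out of reach is approached as far as the arm can. A call with a gripper value outside its range is refused whole. "gripper" is the closure, from 0 (fully open) to 1 (shut), set as the call begins (left out, the last holds). The fingers move at their own pace and stop on an object; the grip force is fixed at half the most. Time passes only in rows, so rows that do not move let the fingers close. It gives the time, the measured TCP pose, the force, the opening and the grip force at its end, in the units of the state.
- bot.get_obs(): the state, without advancing time (a new reading comes with each control period).
- bot.capture(name): name is "scene" or "top"; returns the picture (400x640x3 uint8, red, green, blue); there is no depth.
- bot.camera_model(name): a dict with "camera_matrix" (3x3 intrinsics, pixels), "R" (3x3) and "t" (3): a world point X has camera coordinates R X + t. Camera axes: x right, y down, z forward; pixel columns grow to the right and rows downward; lengths in mm; the calibration is good to about 2 mm. A picture is of the moment at which its call begins. camera_model takes no time and is no camera call.
- bot.close_job(): hands the job in; it is judged then, once.
The state is a dict: "time": time; "joint_positions": joint angles; "dq": joint speeds; "tau": joint torques, N m; "tool_pos": TCP position; "tcp_rot": TCP orientation; "contact_force": force on the tool from outside, world axes, zero at the start; "moment": the same for the moment, N m; "grip_width": finger opening in mm; "finger_force": force on a finger pad.
Only numpy, scipy, OpenCV 4.12 (cv2) and the standard library are available. Lean on these libraries where they do the work, as an engineer would, in place of code of your own. Each camera call takes 0.05 s, during which the arm holds its last target. There are 200 camera calls.

## Working session

There is one attempt and no reset: what is moved stays moved. The work goes in short steps, Python scripts to look and compute and a tool call to move; the robot and the scene stay as the last step left them, time stands still between calls to the robot, and variables do not carry over. Pictures are saved under pics/ and viewed, at most 10 in all, crops included, and the job is handed in when it is done.

Besides the shell and the picture viewer there is one more tool, called after ">>>" in YAML: its name, and indented under it one key for each argument. carry_out: Moves the arm, as the interface text tells. Its arguments: {"type":"object","properties":{"plan":{"type":"array"},"gripper":{"type":"number"}},"required":["plan"]}

```bash
mkdir -p pics; python3 - <<'E'
from plant import bot
import cv2
for n in("scene","top"):
    cv2.imwrite(f"pics/{n}0.png",bot.capture(n)[:,:,::-1])
    m=bot.camera_model(n);print(n,m["camera_matrix"],m["R"],m["t"])
print(bot.grip_point_offset,bot.get_obs())
E
```

```text
scene [[361.38366452   0.         319.48427435]
 [  0.         361.38366452 203.52571041]
 [  0.           0.           1.        ]] [[ 0.77297051 -0.63431774 -0.0125537 ]
 [-0.45090436 -0.53533061 -0.71421733]
 [ 0.44632034  0.55772945 -0.69981141]] [-399.69716266  291.09595198  680.75718722]
top [[417.26394491   0.         308.75740239]
 [  0.         417.26394491 201.37340373]
 [  0.           0.           1.        ]] [[ 0.00187936 -0.99999339  0.00311288]
 [-0.99326261 -0.00222738 -0.1158638 ]
 [ 0.11586997 -0.00287415 -0.99326023]] [   3.38240875  514.42692015 1003.58276925]
18.8 {'time': 0.1, 'joint_positions': array([ 9.64985978e-01,  3.42704542e-01,  1.52492352e+00, -2.69573696e-05,
        1.27538875e+00, -1.45998846e-01]), 'dq': array([ 0.00119565, -0.00152418, -0.00031834,  0.00014303,  0.00100391,
        0.00088261]), 'tau': array([ 1.58178605e-03, -4.32002699e+01, -2.44696069e+01,  7.20028323e-02,
        5.26135764e-02, -5.91734329e-05]), 'tool_pos': array([232.76273022, 470.17726366, 226.08702129]), 'tcp_rot': array([-3.14017989e+00, -1.81683545e-04,  2.68178889e+00]), 'contact_force': array([-1.38596921,  0.30511281,  0.12960654]), 'moment': array([ 0.04701146, -0.01141254,  0.02523802]), 'finger_force': 0.0, 'grip_width': 91.99661769508242}
```

View pics/scene0.png

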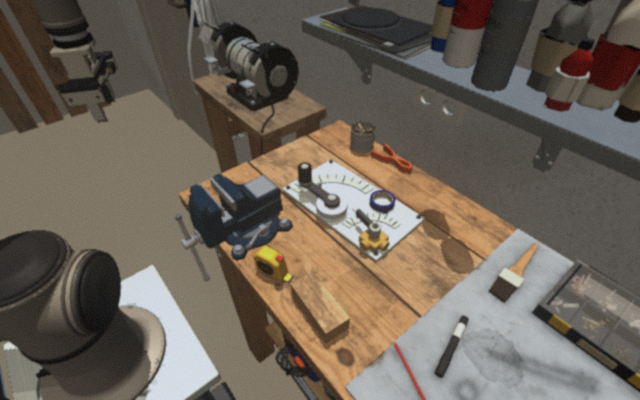

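View pics/top0.png

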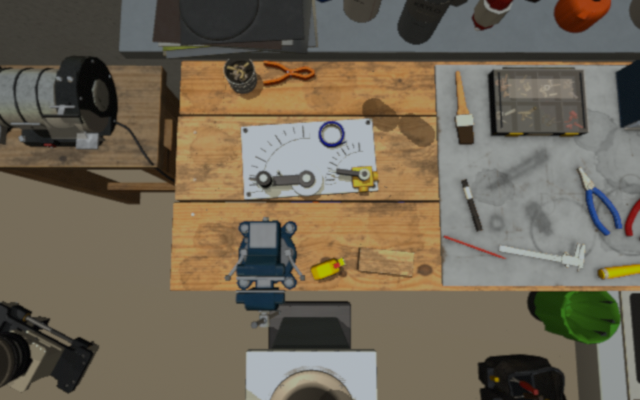

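The plate is at about (243-378, 120-198) in the top view. The roller is near (264,178), the pivot (306,178) and the valve (364,175). I'll enlarge that area.

```bash
python3 - <<'E'
import cv2
a=cv2.imread("pics/top0.png")[110:210,235:390]
cv2.imwrite("pics/crop0.png",cv2.resize(a,None,fx=5,fy=5,interpolation=cv2.INTER_CUBIC))
E
```

```text
(no output)
```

View pics/crop0.png

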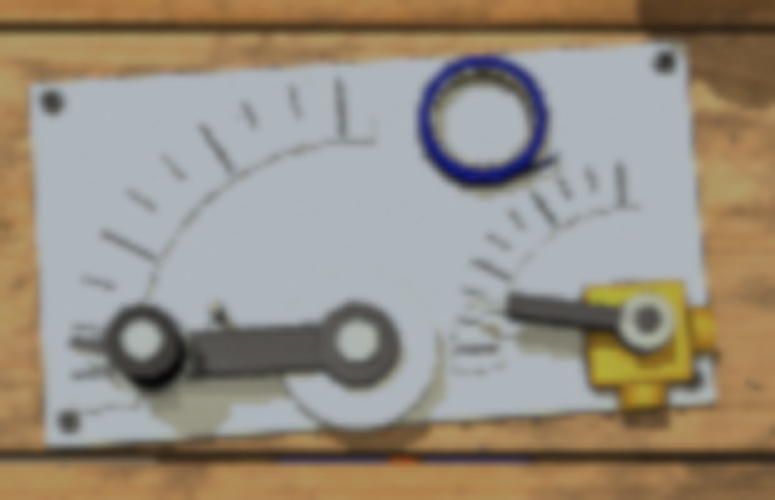

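Crop: plate corners are TL (30,87), TR (687,42), BL (47,447) and BR (717,402). The arm hub is at (357,340), the roller top at (141,338), the valve hub at (648,318), the handle end at (510,304) and the tape roll at (483,120).

```bash
cat > h.py <<'E'
import numpy as np
from plant import bot
def ray(n,u,v,z):
    m=bot.camera_model(n);R=m["R"];c=-R.T@m["t"]
    d=R.T@np.linalg.solve(m["camera_matrix"],[u,v,1.]);return c+d*(z-c[2])/d[2]
def px(n,X):
    m=bot.camera_model(n);p=m["camera_matrix"]@(m["R"]@np.array(X,float)+m["t"]);return p[:2]/p[2]
def crop(u,v,z,f=5,o=(235,110)): return ray("top",(u+.5)/f-.5+o[0],(v+.5)/f-.5+o[1],z)
E
python3 - <<'E'
from h import *
np.set_printoptions(precision=1,suppress=True)
P={k:crop(*v) for k,v in dict(TL=(30,87,12),TR=(687,42,12),BL=(47,447,12),BR=(717,402,12),hub=(357,340,58),roll=(141,338,102),vhub=(648,318,70),hend=(510,304,66),tape=(483,120,31)).items()}
for k in P:print(k,P[k])
yaw=lambda d:np.degrees(np.arctan2(-d[0],d[1]))
print(yaw(P["TL"]-P["TR"]),yaw(P["BL"]-P["BR"]),np.degrees(np.arctan2(*(P["TL"]-P["BL"])[1::-1])))
d=P["roll"]-P["hub"];print("arm",yaw(d),np.linalg.norm(d[:2]))
d=P["hend"]-P["vhub"];print("handle",yaw(d),np.linalg.norm(d[:2]))
c=sum(P[k] for k in("TL","TR","BL","BR"))/4;print(c)
for z in(0,19): print(ray("top",385,261,z))
print(ray("top",327,267,67))
E
```

```text
TL [708.7 180.1  12. ]
TR [ 733.5 -158.5   12. ]
BL [522.2 167.6  12. ]
BR [ 545.9 -170.7   12. ]
hub [569.2  11.3  58. ]
roll [562.2 111.3 102. ]
vhub [ 578.1 -128.4   70. ]
hend [585.5 -62.4  66. ]
tape [686.5 -51.8  31. ]
4.196782582273136 4.006965652496685 3.8166908537978683
arm 4.002177661782144 100.19709395727769
handle -6.430889098149852 66.34791682688765
[627.6   4.6  12. ]
[ 367.7 -187.2    0. ]
[ 368.2 -183.7   19. ]
[355.3 -38.5  67. ]
```

Everything is consistent: the arm measures 100.2 mm, the handle 66 mm to its end, and the plate yaw is +4°. I'll move above the roller with the closing line tangential.

>>> carry_out:
  plan:
    - {"tx":27.5,"ty":-30,"rz":-0.087}
    - {"tx":27.5,"ty":-30,"rz":-0.087}
    - {"tx":27.5,"ty":-30,"rz":-0.087}
    - {"tx":27.5,"ty":-30,"rz":-0.087}
    - {"tx":27.5,"ty":-30,"rz":-0.087}
    - {"tx":27.5,"ty":-30,"rz":-0.087}
    - {"tx":27.5,"ty":-30,"rz":-0.087}
    - {"tx":27.5,"ty":-30,"rz":-0.087}
    - {"tx":27.5,"ty":-30,"rz":-0.087}
    - {"tx":27.5,"ty":-30,"rz":-0.087}
    - {"tx":27.5,"ty":-30,"rz":-0.087}
    - {"tx":27,"ty":-29,"rz":-0.087}
  gripper: 0

```text
invalid input at $.plan[0]: expected keys tx, ty, tz, rx, ry, rz
```

>>> carry_out:
  plan:
    - {"tx":0}

```text
invalid input at $.plan[0]: expected keys tx, ty, tz, rx, ry, rz
```

All six keys are required.

>>> carry_out:
  plan:
    - {"tx":27.5,"ty":-30,"tz":0,"rx":0,"ry":0,"rz":-0.087}
    - {"tx":27.5,"ty":-30,"tz":0,"rx":0,"ry":0,"rz":-0.087}
    - {"tx":27.5,"ty":-30,"tz":0,"rx":0,"ry":0,"rz":-0.087}
    - {"tx":27.5,"ty":-30,"tz":0,"rx":0,"ry":0,"rz":-0.087}
    - {"tx":27.5,"ty":-30,"tz":0,"rx":0,"ry":0,"rz":-0.087}
    - {"tx":27.5,"ty":-30,"tz":0,"rx":0,"ry":0,"rz":-0.087}
    - {"tx":27.5,"ty":-30,"tz":0,"rx":0,"ry":0,"rz":-0.087}
    - {"tx":27.5,"ty":-30,"tz":0,"rx":0,"ry":0,"rz":-0.087}
    - {"tx":27.5,"ty":-30,"tz":0,"rx":0,"ry":0,"rz":-0.087}
    - {"tx":27.5,"ty":-30,"tz":0,"rx":0,"ry":0,"rz":-0.087}
    - {"tx":27.5,"ty":-30,"tz":0,"rx":0,"ry":0,"rz":-0.087}
    - {"tx":27,"ty":-29,"tz":0,"rx":0,"ry":0,"rz":-0.087}
  gripper: 0

```text
time: 1.3
tool_pos: [563.2, 110.0, 226.3]
tcp_rot: [-3.141, -0.0, 1.634]
contact_force: [0.8, 0.6, -0.1]
grip_width: 91.9
finger_force: 0.0
```

>>> carry_out:
  plan:
    - {"tx":0,"ty":0,"tz":0,"rx":0,"ry":0,"rz":0}
    - {"tx":0,"ty":0,"tz":0,"rx":0,"ry":0,"rz":0}

```text
time: 1.5
tool_pos: [562.3, 110.9, 225.9]
tcp_rot: [-3.14, -0.0, 1.637]
contact_force: [0.1, 0.3, 0.6]
grip_width: 91.9
finger_force: 0.0
```

>>> carry_out:
  plan:
    - {"tx":0,"ty":0,"tz":-30,"rx":0,"ry":0,"rz":0}
    - {"tx":0,"ty":0,"tz":-30,"rx":0,"ry":0,"rz":0}
    - {"tx":0,"ty":0,"tz":-30,"rx":0,"ry":0,"rz":0}
    - {"tx":0,"ty":0,"tz":-20,"rx":0,"ry":0,"rz":0}
    - {"tx":0,"ty":0,"tz":-15,"rx":0,"ry":0,"rz":0}
    - {"tx":0,"ty":0,"tz":-15,"rx":0,"ry":0,"rz":0}
    - {"tx":0,"ty":0,"tz":-10,"rx":0,"ry":0,"rz":0}
    - {"tx":0,"ty":0,"tz":-10,"rx":0,"ry":0,"rz":0}
    - {"tx":0,"ty":0,"tz":0,"rx":0,"ry":0,"rz":0}
    - {"tx":0,"ty":0,"tz":0,"rx":0,"ry":0,"rz":0}

```text
time: 2.5
tool_pos: [562.5, 111.8, 67.0]
tcp_rot: [3.141, -0.0, 1.638]
contact_force: [-0.4, -0.6, -0.6]
grip_width: 91.8
finger_force: 0.0
```

```bash
python3 - <<'E'
from h import *
import cv2
a=bot.capture("scene")[:,:,::-1]
cv2.imwrite("pics/s1.png",cv2.resize(a[140:270,250:440],None,fx=4,fy=4,interpolation=cv2.INTER_CUBIC))
E
```

```text
(no output)
```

View pics/s1.png

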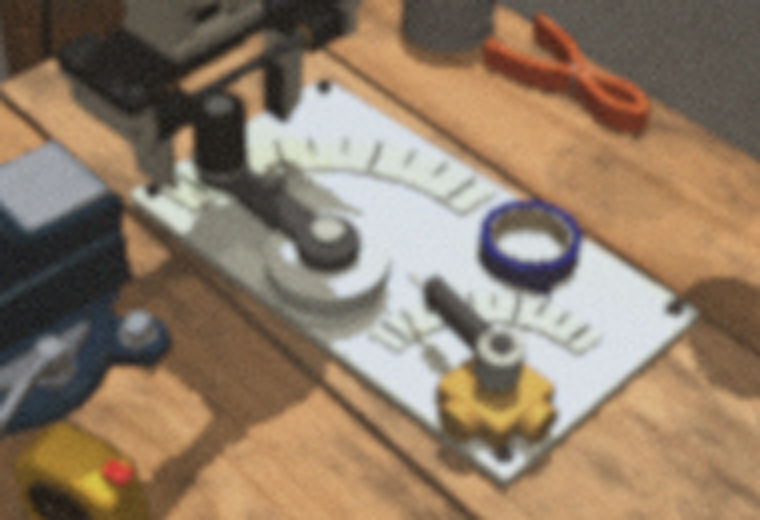

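The fingers, at (150,140) and (285,80), straddle the roller at (220,130) with clearance. I'll close.

>>> carry_out:
  plan:
    - {"tx":0,"ty":0,"tz":0,"rx":0,"ry":0,"rz":0}
    - {"tx":0,"ty":0,"tz":0,"rx":0,"ry":0,"rz":0}
    - {"tx":0,"ty":0,"tz":0,"rx":0,"ry":0,"rz":0}
    - {"tx":0,"ty":0,"tz":0,"rx":0,"ry":0,"rz":0}
    - {"tx":0,"ty":0,"tz":0,"rx":0,"ry":0,"rz":0}
    - {"tx":0,"ty":0,"tz":0,"rx":0,"ry":0,"rz":0}
    - {"tx":0,"ty":0,"tz":0,"rx":0,"ry":0,"rz":0}
    - {"tx":0,"ty":0,"tz":0,"rx":0,"ry":0,"rz":0}
  gripper: 1

```text
time: 3.35
tool_pos: [561.9, 111.5, 66.7]
tcp_rot: [-3.14, 0.0, 1.638]
contact_force: [-0.7, -0.5, 1.8]
grip_width: 36.0
finger_force: 30.0
```

>>> carry_out:
  plan:
    - {"tx":0,"ty":0,"tz":0,"rx":0,"ry":0,"rz":0}
    - {"tx":0,"ty":0,"tz":0,"rx":0,"ry":0,"rz":0}
    - {"tx":0,"ty":0,"tz":0,"rx":0,"ry":0,"rz":0}
    - {"tx":0,"ty":0,"tz":0,"rx":0,"ry":0,"rz":0}

```text
time: 3.75
tool_pos: [562.0, 111.5, 66.7]
tcp_rot: [-3.141, 0.0, 1.638]
contact_force: [-4.0, -0.2, 1.0]
grip_width: 35.5
finger_force: 30.0
```

```bash
python3 - <<'E'
import numpy as np
p=lambda t:100.3*np.array([np.sin(np.radians(t-4.0)),np.cos(np.radians(t-4.0))])
for t in range(0,28,2): print(t+2,np.round(p(t+2)-p(t),1))
for t in range(28,62,2): print(t+2,np.round(p(t+2)-p(t),2))
E
```

```text
2 [3.5 0.2]
4 [3.5 0.1]
6 [ 3.5 -0.1]
8 [ 3.5 -0.2]
10 [ 3.5 -0.3]
12 [ 3.5 -0.4]
14 [ 3.5 -0.5]
16 [ 3.4 -0.7]
18 [ 3.4 -0.8]
20 [ 3.4 -0.9]
22 [ 3.3 -1. ]
24 [ 3.3 -1.1]
26 [ 3.3 -1.3]
28 [ 3.2 -1.4]
30 [ 3.17 -1.48]
32 [ 3.12 -1.59]
34 [ 3.06 -1.7 ]
36 [ 3.  -1.8]
38 [ 2.94 -1.91]
40 [ 2.87 -2.01]
42 [ 2.8  -2.11]
44 [ 2.72 -2.2 ]
46 [ 2.64 -2.3 ]
48 [ 2.56 -2.39]
50 [ 2.48 -2.48]
52 [ 2.39 -2.56]
54 [ 2.3  -2.64]
56 [ 2.2  -2.72]
58 [ 2.11 -2.8 ]
60 [ 2.01 -2.87]
62 [ 1.91 -2.94]
```

>>> carry_out:
  plan:
    - {"tx":3.5,"ty":0.2,"tz":0,"rx":0,"ry":0,"rz":-0.035}
    - {"tx":3.5,"ty":0.1,"tz":0,"rx":0,"ry":0,"rz":-0.035}
    - {"tx":3.5,"ty":-0.1,"tz":0,"rx":0,"ry":0,"rz":-0.035}
    - {"tx":3.5,"ty":-0.2,"tz":0,"rx":0,"ry":0,"rz":-0.035}
    - {"tx":3.5,"ty":-0.3,"tz":0,"rx":0,"ry":0,"rz":-0.035}
    - {"tx":3.5,"ty":-0.4,"tz":0,"rx":0,"ry":0,"rz":-0.035}
    - {"tx":3.5,"ty":-0.5,"tz":0,"rx":0,"ry":0,"rz":-0.035}
    - {"tx":3.4,"ty":-0.7,"tz":0,"rx":0,"ry":0,"rz":-0.035}
    - {"tx":3.4,"ty":-0.8,"tz":0,"rx":0,"ry":0,"rz":-0.035}
    - {"tx":3.4,"ty":-0.9,"tz":0,"rx":0,"ry":0,"rz":-0.035}
    - {"tx":3.3,"ty":-1.0,"tz":0,"rx":0,"ry":0,"rz":-0.035}
    - {"tx":3.3,"ty":-1.1,"tz":0,"rx":0,"ry":0,"rz":-0.035}

```text
time: 4.95
tool_pos: [602.6, 105.8, 66.6]
tcp_rot: [-3.139, 0.001, 1.217]
contact_force: [-7.7, -0.4, 5.2]
grip_width: 35.6
finger_force: 30.0
```

>>> carry_out:
  plan:
    - {"tx":1.7,"ty":-0.6,"tz":0,"rx":0,"ry":0,"rz":-0.017}
    - {"tx":1.6,"ty":-0.6,"tz":0,"rx":0,"ry":0,"rz":-0.017}
    - {"tx":1.6,"ty":-0.7,"tz":0,"rx":0,"ry":0,"rz":-0.018}
    - {"tx":1.6,"ty":-0.7,"tz":0,"rx":0,"ry":0,"rz":-0.018}
    - {"tx":0,"ty":0,"tz":0,"rx":0,"ry":0,"rz":0}
    - {"tx":0,"ty":0,"tz":0,"rx":0,"ry":0,"rz":0}

```text
time: 5.55
tool_pos: [608.9, 103.3, 66.6]
tcp_rot: [-3.139, 0.001, 1.148]
contact_force: [-6.8, 0.3, 4.6]
grip_width: 35.5
finger_force: 30.0
```

>>> carry_out:
  plan:
    - {"tx":0.8,"ty":-0.35,"tz":0,"rx":0,"ry":0,"rz":-0.009}
    - {"tx":0.8,"ty":-0.35,"tz":0,"rx":0,"ry":0,"rz":-0.009}
    - {"tx":0.8,"ty":-0.4,"tz":0,"rx":0,"ry":0,"rz":-0.009}
    - {"tx":0.8,"ty":-0.4,"tz":0,"rx":0,"ry":0,"rz":-0.009}
    - {"tx":0,"ty":0,"tz":0,"rx":0,"ry":0,"rz":0}
    - {"tx":0,"ty":0,"tz":0,"rx":0,"ry":0,"rz":0}

```text
time: 6.15
tool_pos: [612.0, 101.9, 66.6]
tcp_rot: [-3.139, 0.001, 1.112]
contact_force: [-7.4, 0.1, 3.3]
grip_width: 35.5
finger_force: 30.0
```

>>> carry_out:
  plan:
    - {"tx":0.8,"ty":-0.4,"tz":0,"rx":0,"ry":0,"rz":-0.009}
    - {"tx":0.8,"ty":-0.4,"tz":0,"rx":0,"ry":0,"rz":-0.009}
    - {"tx":0.8,"ty":-0.4,"tz":0,"rx":0,"ry":0,"rz":-0.009}
    - {"tx":0.8,"ty":-0.4,"tz":0,"rx":0,"ry":0,"rz":-0.009}
    - {"tx":0,"ty":0,"tz":0,"rx":0,"ry":0,"rz":0}
    - {"tx":0,"ty":0,"tz":0,"rx":0,"ry":0,"rz":0}

```text
time: 6.75
tool_pos: [615.1, 100.3, 66.6]
tcp_rot: [-3.139, 0.002, 1.076]
contact_force: [-7.9, 0.3, 4.6]
grip_width: 35.0
finger_force: 30.0
```

>>> carry_out:
  plan:
    - {"tx":0.8,"ty":-0.4,"tz":0,"rx":0,"ry":0,"rz":-0.009}
    - {"tx":0.8,"ty":-0.4,"tz":0,"rx":0,"ry":0,"rz":-0.009}
    - {"tx":0.8,"ty":-0.45,"tz":0,"rx":0,"ry":0,"rz":-0.009}
    - {"tx":0.7,"ty":-0.45,"tz":0,"rx":0,"ry":0,"rz":-0.009}
    - {"tx":0,"ty":0,"tz":0,"rx":0,"ry":0,"rz":0}
    - {"tx":0,"ty":0,"tz":0,"rx":0,"ry":0,"rz":0}

```text
time: 7.35
tool_pos: [618.1, 98.6, 66.6]
tcp_rot: [-3.138, 0.002, 1.04]
contact_force: [-8.3, 0.8, 3.8]
grip_width: 35.5
finger_force: 30.0
```

>>> carry_out:
  plan:
    - {"tx":0.75,"ty":-0.45,"tz":0,"rx":0,"ry":0,"rz":-0.009}
    - {"tx":0.75,"ty":-0.45,"tz":0,"rx":0,"ry":0,"rz":-0.009}
    - {"tx":0.75,"ty":-0.45,"tz":0,"rx":0,"ry":0,"rz":-0.009}
    - {"tx":0.75,"ty":-0.45,"tz":0,"rx":0,"ry":0,"rz":-0.009}
    - {"tx":0,"ty":0,"tz":0,"rx":0,"ry":0,"rz":0}
    - {"tx":0,"ty":0,"tz":0,"rx":0,"ry":0,"rz":0}

```text
time: 7.95
tool_pos: [621.1, 96.9, 66.6]
tcp_rot: [-3.138, 0.002, 1.004]
contact_force: [-8.9, -0.0, 5.0]
grip_width: 35.5
finger_force: 30.0
```

>>> carry_out:
  plan:
    - {"tx":0.75,"ty":-0.5,"tz":0,"rx":0,"ry":0,"rz":-0.009}
    - {"tx":0.75,"ty":-0.5,"tz":0,"rx":0,"ry":0,"rz":-0.009}
    - {"tx":0.75,"ty":-0.5,"tz":0,"rx":0,"ry":0,"rz":-0.009}
    - {"tx":0.7,"ty":-0.45,"tz":0,"rx":0,"ry":0,"rz":-0.009}
    - {"tx":0,"ty":0,"tz":0,"rx":0,"ry":0,"rz":0}
    - {"tx":0,"ty":0,"tz":0,"rx":0,"ry":0,"rz":0}

```text
time: 8.55
tool_pos: [624.0, 95.0, 66.6]
tcp_rot: [-3.138, 0.002, 0.968]
contact_force: [-8.7, 0.6, 4.7]
grip_width: 35.4
finger_force: 30.0
```

>>> carry_out:
  plan:
    - {"tx":0.75,"ty":-0.5,"tz":0,"rx":0,"ry":0,"rz":-0.009}
    - {"tx":0.7,"ty":-0.5,"tz":0,"rx":0,"ry":0,"rz":-0.009}
    - {"tx":0.7,"ty":-0.5,"tz":0,"rx":0,"ry":0,"rz":-0.009}
    - {"tx":0.7,"ty":-0.5,"tz":0,"rx":0,"ry":0,"rz":-0.009}
    - {"tx":0,"ty":0,"tz":0,"rx":0,"ry":0,"rz":0}
    - {"tx":0,"ty":0,"tz":0,"rx":0,"ry":0,"rz":0}

```text
time: 9.15
tool_pos: [626.8, 93.1, 66.6]
tcp_rot: [-3.138, 0.002, 0.932]
contact_force: [-8.6, 0.5, 5.5]
grip_width: 35.5
finger_force: 30.0
```

>>> carry_out:
  plan:
    - {"tx":0.7,"ty":-0.5,"tz":0,"rx":0,"ry":0,"rz":-0.009}
    - {"tx":0.7,"ty":-0.5,"tz":0,"rx":0,"ry":0,"rz":-0.009}
    - {"tx":0.7,"ty":-0.55,"tz":0,"rx":0,"ry":0,"rz":-0.009}
    - {"tx":0.7,"ty":-0.55,"tz":0,"rx":0,"ry":0,"rz":-0.009}
    - {"tx":0,"ty":0,"tz":0,"rx":0,"ry":0,"rz":0}
    - {"tx":0,"ty":0,"tz":0,"rx":0,"ry":0,"rz":0}

```text
time: 9.75
tool_pos: [629.5, 91.0, 66.6]
tcp_rot: [-3.138, 0.002, 0.896]
contact_force: [-8.4, 1.4, 5.4]
grip_width: 35.5
finger_force: 30.0
```

>>> carry_out:
  plan:
    - {"tx":0.7,"ty":-0.55,"tz":0,"rx":0,"ry":0,"rz":-0.009}
    - {"tx":0.7,"ty":-0.55,"tz":0,"rx":0,"ry":0,"rz":-0.009}
    - {"tx":0.65,"ty":-0.55,"tz":0,"rx":0,"ry":0,"rz":-0.009}
    - {"tx":0.65,"ty":-0.55,"tz":0,"rx":0,"ry":0,"rz":-0.009}
    - {"tx":0,"ty":0,"tz":0,"rx":0,"ry":0,"rz":0}
    - {"tx":0,"ty":0,"tz":0,"rx":0,"ry":0,"rz":0}

```text
time: 10.35
tool_pos: [632.1, 89.0, 66.6]
tcp_rot: [-3.138, 0.002, 0.86]
contact_force: [-9.1, 1.9, 5.0]
grip_width: 35.3
finger_force: 30.0
```

>>> carry_out:
  plan:
    - {"tx":0.65,"ty":-0.55,"tz":0,"rx":0,"ry":0,"rz":-0.009}
    - {"tx":0.65,"ty":-0.55,"tz":0,"rx":0,"ry":0,"rz":-0.009}
    - {"tx":0.65,"ty":-0.6,"tz":0,"rx":0,"ry":0,"rz":-0.009}
    - {"tx":0.65,"ty":-0.6,"tz":0,"rx":0,"ry":0,"rz":-0.009}
    - {"tx":0,"ty":0,"tz":0,"rx":0,"ry":0,"rz":0}
    - {"tx":0,"ty":0,"tz":0,"rx":0,"ry":0,"rz":0}

```text
time: 10.95
tool_pos: [634.7, 86.8, 66.6]
tcp_rot: [-3.138, 0.002, 0.824]
contact_force: [-9.8, 1.3, 6.1]
grip_width: 35.3
finger_force: 30.0
```

>>> carry_out:
  plan:
    - {"tx":0.65,"ty":-0.6,"tz":0,"rx":0,"ry":0,"rz":-0.009}
    - {"tx":0.65,"ty":-0.6,"tz":0,"rx":0,"ry":0,"rz":-0.009}
    - {"tx":0.65,"ty":-0.6,"tz":0,"rx":0,"ry":0,"rz":-0.009}
    - {"tx":0.6,"ty":-0.6,"tz":0,"rx":0,"ry":0,"rz":-0.009}
    - {"tx":0,"ty":0,"tz":0,"rx":0,"ry":0,"rz":0}
    - {"tx":0,"ty":0,"tz":0,"rx":0,"ry":0,"rz":0}

```text
time: 11.55
tool_pos: [637.2, 84.4, 66.6]
tcp_rot: [-3.138, 0.003, 0.788]
contact_force: [-9.7, 2.8, 6.0]
grip_width: 35.7
finger_force: 30.0
```

>>> carry_out:
  plan:
    - {"tx":0.6,"ty":-0.6,"tz":0,"rx":0,"ry":0,"rz":-0.009}
    - {"tx":0.6,"ty":-0.6,"tz":0,"rx":0,"ry":0,"rz":-0.009}
    - {"tx":0.6,"ty":-0.6,"tz":0,"rx":0,"ry":0,"rz":-0.009}
    - {"tx":0.6,"ty":-0.6,"tz":0,"rx":0,"ry":0,"rz":-0.009}
    - {"tx":0,"ty":0,"tz":0,"rx":0,"ry":0,"rz":0}
    - {"tx":0,"ty":0,"tz":0,"rx":0,"ry":0,"rz":0}

```text
time: 12.15
tool_pos: [639.6, 82.1, 66.6]
tcp_rot: [-3.138, 0.003, 0.752]
contact_force: [-9.9, 1.5, 6.7]
grip_width: 35.6
finger_force: 30.0
```

>>> carry_out:
  plan:
    - {"tx":0.6,"ty":-0.6,"tz":0,"rx":0,"ry":0,"rz":-0.009}
    - {"tx":0.6,"ty":-0.65,"tz":0,"rx":0,"ry":0,"rz":-0.009}
    - {"tx":0.6,"ty":-0.65,"tz":0,"rx":0,"ry":0,"rz":-0.009}
    - {"tx":0.55,"ty":-0.65,"tz":0,"rx":0,"ry":0,"rz":-0.009}
    - {"tx":0,"ty":0,"tz":0,"rx":0,"ry":0,"rz":0}
    - {"tx":0,"ty":0,"tz":0,"rx":0,"ry":0,"rz":0}

```text
time: 12.75
tool_pos: [641.8, 79.8, 66.6]
tcp_rot: [-3.138, 0.003, 0.716]
contact_force: [-10.9, 3.6, 5.9]
grip_width: 35.3
finger_force: 30.0
```

>>> carry_out:
  plan:
    - {"tx":0.4,"ty":-0.4,"tz":0,"rx":0,"ry":0,"rz":-0.006}
    - {"tx":0.4,"ty":-0.45,"tz":0,"rx":0,"ry":0,"rz":-0.006}
    - {"tx":0.4,"ty":-0.45,"tz":0,"rx":0,"ry":0,"rz":-0.006}
    - {"tx":0,"ty":0,"tz":0,"rx":0,"ry":0,"rz":0}
    - {"tx":0,"ty":0,"tz":0,"rx":0,"ry":0,"rz":0}

```text
time: 13.25
tool_pos: [642.7, 78.8, 66.6]
tcp_rot: [-3.137, 0.003, 0.698]
contact_force: [-10.8, 4.6, 6.4]
grip_width: 35.5
finger_force: 30.0
```

>>> carry_out:
  plan:
    - {"tx":0.4,"ty":-0.4,"tz":0,"rx":0,"ry":0,"rz":-0.006}
    - {"tx":0.4,"ty":-0.45,"tz":0,"rx":0,"ry":0,"rz":-0.006}
    - {"tx":0.4,"ty":-0.45,"tz":0,"rx":0,"ry":0,"rz":-0.006}
    - {"tx":0,"ty":0,"tz":0,"rx":0,"ry":0,"rz":0}
    - {"tx":0,"ty":0,"tz":0,"rx":0,"ry":0,"rz":0}

```text
time: 13.75
tool_pos: [643.5, 78.0, 66.5]
tcp_rot: [-3.136, 0.004, 0.68]
contact_force: [-12.3, 5.9, 6.8]
grip_width: 35.6
finger_force: 30.0
```

>>> carry_out:
  plan:
    - {"tx":0.4,"ty":-0.45,"tz":0,"rx":0,"ry":0,"rz":-0.006}
    - {"tx":0.4,"ty":-0.45,"tz":0,"rx":0,"ry":0,"rz":-0.006}
    - {"tx":0.4,"ty":-0.45,"tz":0,"rx":0,"ry":0,"rz":-0.006}
    - {"tx":0,"ty":0,"tz":0,"rx":0,"ry":0,"rz":0}
    - {"tx":0,"ty":0,"tz":0,"rx":0,"ry":0,"rz":0}

```text
time: 14.25
tool_pos: [644.2, 77.1, 66.5]
tcp_rot: [-3.135, 0.004, 0.663]
contact_force: [-14.7, 6.9, 8.5]
grip_width: 35.1
finger_force: 30.0
```

>>> carry_out:
  plan:
    - {"tx":0.4,"ty":-0.45,"tz":0,"rx":0,"ry":0,"rz":-0.006}
    - {"tx":0.4,"ty":-0.45,"tz":0,"rx":0,"ry":0,"rz":-0.006}
    - {"tx":0.3,"ty":-0.35,"tz":0,"rx":0,"ry":0,"rz":-0.005}
    - {"tx":0,"ty":0,"tz":0,"rx":0,"ry":0,"rz":0}
    - {"tx":0,"ty":0,"tz":0,"rx":0,"ry":0,"rz":0}
    - {"tx":0,"ty":0,"tz":0,"rx":0,"ry":0,"rz":0}
    - {"tx":0,"ty":0,"tz":0,"rx":0,"ry":0,"rz":0}
    - {"tx":0,"ty":0,"tz":0,"rx":0,"ry":0,"rz":0}
    - {"tx":0,"ty":0,"tz":0,"rx":0,"ry":0,"rz":0}
    - {"tx":0,"ty":0,"tz":0,"rx":0,"ry":0,"rz":0}

```text
time: 15.25
tool_pos: [644.9, 76.4, 66.5]
tcp_rot: [-3.134, 0.005, 0.646]
contact_force: [-15.5, 9.3, 9.5]
grip_width: 35.7
finger_force: 30.0
```

```bash
python3 - <<'E'
from h import *
for i in range(3):
    bot.capture("top") ; o=bot.get_obs();print(o["tool_pos"].round(2),o["contact_force"].round(2))
    d=o["tool_pos"][:2]-[569.2,11.3];a=np.arctan2(d[0],d[1]);f=o["contact_force"];print(np.degrees(a)+4,np.hypot(*d),-f[0]*np.cos(a)+f[1]*np.sin(a))
E
```

```text
[644.85  76.39  66.48] [-15.76   9.34   9.97]
53.289407201693415 99.80173414990115 17.359205558718003
[644.84  76.36  66.47] [-15.58  10.2    9.07]
53.298670764452865 99.77413060146675 17.891170944029017
[644.85  76.38  66.46] [-15.49   9.31   9.32]
53.29826434347919 99.79123030102497 17.15775661785757
```

```bash
python3 - <<'E'
import numpy as np
t=np.linspace(55.85,0,37);a=np.radians(t-4);p=100.5*np.c_[np.sin(a),np.cos(a)]
q=np.round(p,1);d=np.diff(q,axis=0).round(1)
for i in(0,12,24): print(' '.join(f"{x},{y}" for x,y in d[i:i+12]), t[i+12])
print(d.sum(0))
E
```

```text
-1.7,2.1 -1.7,2.1 -1.9,2.0 -1.8,2.0 -2.0,1.9 -1.9,1.8 -2.1,1.9 -2.1,1.7 -2.1,1.7 -2.2,1.7 -2.2,1.5 -2.2,1.6 37.233333333333334
-2.3,1.4 -2.4,1.4 -2.3,1.4 -2.4,1.2 -2.5,1.2 -2.4,1.2 -2.5,1.0 -2.6,1.0 -2.5,1.0 -2.6,0.8 -2.6,0.8 -2.6,0.7 18.616666666666667
-2.7,0.7 -2.6,0.6 -2.7,0.5 -2.7,0.4 -2.7,0.4 -2.7,0.3 -2.7,0.2 -2.7,0.1 -2.8,0.1 -2.7,0.0 -2.7,-0.1 -2.7,-0.1 0.0
[-86.   38.2]
```

>>> carry_out:
  plan:
    - {"tx":-1.7,"ty":2.1,"tz":0,"rx":0,"ry":0,"rz":0.027}
    - {"tx":-1.7,"ty":2.1,"tz":0,"rx":0,"ry":0,"rz":0.027}
    - {"tx":-1.9,"ty":2.0,"tz":0,"rx":0,"ry":0,"rz":0.027}
    - {"tx":-1.8,"ty":2.0,"tz":0,"rx":0,"ry":0,"rz":0.027}
    - {"tx":-2.0,"ty":1.9,"tz":0,"rx":0,"ry":0,"rz":0.027}
    - {"tx":-1.9,"ty":1.8,"tz":0,"rx":0,"ry":0,"rz":0.027}
    - {"tx":-2.1,"ty":1.9,"tz":0,"rx":0,"ry":0,"rz":0.027}
    - {"tx":-2.1,"ty":1.7,"tz":0,"rx":0,"ry":0,"rz":0.027}
    - {"tx":-2.1,"ty":1.7,"tz":0,"rx":0,"ry":0,"rz":0.027}
    - {"tx":-2.2,"ty":1.7,"tz":0,"rx":0,"ry":0,"rz":0.027}
    - {"tx":-2.2,"ty":1.5,"tz":0,"rx":0,"ry":0,"rz":0.027}
    - {"tx":-2.2,"ty":1.6,"tz":0,"rx":0,"ry":0,"rz":0.027}

```text
time: 16.6
tool_pos: [622.8, 95.8, 66.6]
tcp_rot: [-3.138, 0.002, 0.97]
contact_force: [-9.2, -1.5, 6.6]
grip_width: 35.3
finger_force: 30.0
```

>>> carry_out:
  plan:
    - {"tx":-2.3,"ty":1.4,"tz":0,"rx":0,"ry":0,"rz":0.027}
    - {"tx":-2.4,"ty":1.4,"tz":0,"rx":0,"ry":0,"rz":0.027}
    - {"tx":-2.3,"ty":1.4,"tz":0,"rx":0,"ry":0,"rz":0.027}
    - {"tx":-2.4,"ty":1.2,"tz":0,"rx":0,"ry":0,"rz":0.027}
    - {"tx":-2.5,"ty":1.2,"tz":0,"rx":0,"ry":0,"rz":0.027}
    - {"tx":-2.4,"ty":1.2,"tz":0,"rx":0,"ry":0,"rz":0.027}
    - {"tx":-2.5,"ty":1.0,"tz":0,"rx":0,"ry":0,"rz":0.027}
    - {"tx":-2.6,"ty":1.0,"tz":0,"rx":0,"ry":0,"rz":0.027}
    - {"tx":-2.5,"ty":1.0,"tz":0,"rx":0,"ry":0,"rz":0.027}
    - {"tx":-2.6,"ty":0.8,"tz":0,"rx":0,"ry":0,"rz":0.027}
    - {"tx":-2.6,"ty":0.8,"tz":0,"rx":0,"ry":0,"rz":0.027}
    - {"tx":-2.6,"ty":0.7,"tz":0,"rx":0,"ry":0,"rz":0.027}

```text
time: 17.8
tool_pos: [593.8, 108.6, 66.6]
tcp_rot: [-3.139, 0.001, 1.294]
contact_force: [-6.4, -0.8, 4.1]
grip_width: 35.7
finger_force: 30.0
```

>>> carry_out:
  plan:
    - {"tx":-2.7,"ty":0.7,"tz":0,"rx":0,"ry":0,"rz":0.027}
    - {"tx":-2.6,"ty":0.6,"tz":0,"rx":0,"ry":0,"rz":0.027}
    - {"tx":-2.7,"ty":0.5,"tz":0,"rx":0,"ry":0,"rz":0.027}
    - {"tx":-2.7,"ty":0.4,"tz":0,"rx":0,"ry":0,"rz":0.027}
    - {"tx":-2.7,"ty":0.4,"tz":0,"rx":0,"ry":0,"rz":0.027}
    - {"tx":-2.7,"ty":0.3,"tz":0,"rx":0,"ry":0,"rz":0.027}
    - {"tx":-2.7,"ty":0.2,"tz":0,"rx":0,"ry":0,"rz":0.027}
    - {"tx":-2.7,"ty":0.1,"tz":0,"rx":0,"ry":0,"rz":0.027}
    - {"tx":-2.0,"ty":0.1,"tz":0,"rx":0,"ry":0,"rz":0.027}
    - {"tx":-1.5,"ty":0,"tz":0,"rx":0,"ry":0,"rz":0.02}
    - {"tx":-1.0,"ty":0,"tz":0,"rx":0,"ry":0,"rz":0.02}
    - {"tx":0,"ty":0,"tz":0,"rx":0,"ry":0,"rz":0}

```text
time: 19.0
tool_pos: [568.3, 111.7, 66.7]
tcp_rot: [-3.14, 0.0, 1.576]
contact_force: [-4.4, -1.2, 3.0]
grip_width: 35.5
finger_force: 30.0
```

>>> carry_out:
  plan:
    - {"tx":-1.5,"ty":0,"tz":0,"rx":0,"ry":0,"rz":0.015}
    - {"tx":-1.5,"ty":0,"tz":0,"rx":0,"ry":0,"rz":0.015}
    - {"tx":-1,"ty":-0.1,"tz":0,"rx":0,"ry":0,"rz":0.012}
    - {"tx":-1,"ty":-0.1,"tz":0,"rx":0,"ry":0,"rz":0.012}
    - {"tx":-0.5,"ty":0,"tz":0,"rx":0,"ry":0,"rz":0.005}
    - {"tx":0,"ty":0,"tz":0,"rx":0,"ry":0,"rz":0}
    - {"tx":0,"ty":0,"tz":0,"rx":0,"ry":0,"rz":0}

```text
time: 19.7
tool_pos: [563.5, 111.6, 66.7]
tcp_rot: [-3.141, 0.0, 1.635]
contact_force: [-4.9, -2.2, 1.0]
grip_width: 35.7
finger_force: 30.0
```

>>> carry_out:
  plan:
    - {"tx":-0.5,"ty":0,"tz":0,"rx":0,"ry":0,"rz":0}
    - {"tx":-0.5,"ty":0,"tz":0,"rx":0,"ry":0,"rz":0}
    - {"tx":0,"ty":0,"tz":0,"rx":0,"ry":0,"rz":0}
    - {"tx":0,"ty":0,"tz":0,"rx":0,"ry":0,"rz":0}

```text
time: 20.1
tool_pos: [562.5, 111.6, 66.7]
tcp_rot: [-3.141, 0.0, 1.635]
contact_force: [-4.7, -1.9, 1.8]
grip_width: 35.7
finger_force: 30.0
```

>>> carry_out:
  plan:
    - {"tx":-0.5,"ty":0,"tz":0,"rx":0,"ry":0,"rz":0}
    - {"tx":-0.5,"ty":0,"tz":0,"rx":0,"ry":0,"rz":0}
    - {"tx":0,"ty":0,"tz":0,"rx":0,"ry":0,"rz":0}
    - {"tx":0,"ty":0,"tz":0,"rx":0,"ry":0,"rz":0}

```text
time: 20.5
tool_pos: [561.9, 111.5, 66.7]
tcp_rot: [3.141, 0.0, 1.635]
contact_force: [-1.9, -3.5, -0.2]
grip_width: 35.7
finger_force: 30.0
```

The force drop shows rest at x≈562.0. The chord from rest gives a reading of about 53.4°. I'll release and rise.

>>> carry_out:
  plan:
    - {"tx":0,"ty":0,"tz":0,"rx":0,"ry":0,"rz":0}
    - {"tx":0,"ty":0,"tz":0,"rx":0,"ry":0,"rz":0}
    - {"tx":0,"ty":0,"tz":0,"rx":0,"ry":0,"rz":0}
    - {"tx":0,"ty":0,"tz":0,"rx":0,"ry":0,"rz":0}
    - {"tx":0,"ty":0,"tz":0,"rx":0,"ry":0,"rz":0}
    - {"tx":0,"ty":0,"tz":10,"rx":0,"ry":0,"rz":0}
    - {"tx":0,"ty":0,"tz":20,"rx":0,"ry":0,"rz":0}
    - {"tx":0,"ty":0,"tz":30,"rx":0,"ry":0,"rz":0}
    - {"tx":0,"ty":0,"tz":30,"rx":0,"ry":0,"rz":0}
    - {"tx":0,"ty":0,"tz":30,"rx":0,"ry":0,"rz":0}
    - {"tx":0,"ty":0,"tz":30,"rx":0,"ry":0,"rz":0}
  gripper: 0

```text
time: 21.6
tool_pos: [561.5, 111.7, 218.9]
tcp_rot: [3.141, -0.0, 1.635]
contact_force: [0.6, 1.3, -1.5]
grip_width: 92.1
finger_force: 0.0
```

>>> carry_out:
  plan:
    - {"tx":-30,"ty":10,"tz":20,"rx":0,"ry":0,"rz":0}
    - {"tx":-30,"ty":20,"tz":20,"rx":0,"ry":0,"rz":0}
    - {"tx":-30,"ty":25,"tz":10,"rx":0,"ry":0,"rz":0}
    - {"tx":-20,"ty":25,"tz":0,"rx":0,"ry":0,"rz":0}
    - {"tx":-20,"ty":30,"tz":0,"rx":0,"ry":0,"rz":0}
    - {"tx":-15,"ty":40,"tz":0,"rx":0,"ry":0,"rz":0}
    - {"tx":-15,"ty":40,"tz":0,"rx":0,"ry":0,"rz":0}
    - {"tx":-10,"ty":40,"tz":0,"rx":0,"ry":0,"rz":0}

```text
time: 22.4
tool_pos: [390.4, 343.1, 268.0]
tcp_rot: [3.14, -0.001, 1.635]
contact_force: [0.4, -0.3, -0.3]
grip_width: 91.8
finger_force: 0.0
```

```bash
python3 - <<'E'
from h import *
import cv2
a=bot.capture("top")[:,:,::-1]
cv2.imwrite("pics/top1.png",a)
cv2.imwrite("pics/c1.png",cv2.resize(a[110:210,235:390],None,fx=5,fy=5,interpolation=cv2.INTER_CUBIC))
b=bot.capture("scene")[:,:,::-1]
cv2.imwrite("pics/scene1.png",b)
E
```

```text
(no output)
```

View pics/c1.png

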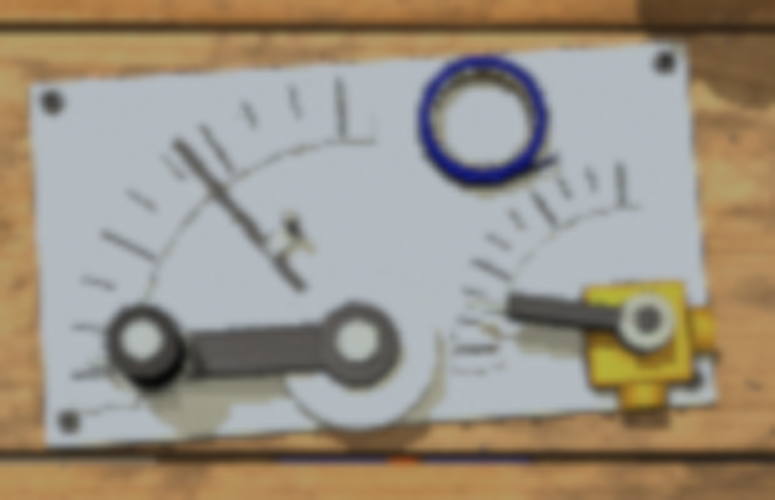

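The pointer runs from (301,289) to its tip at (180,143), between the 50 and 60 marks. The arm is back at rest.

```bash
python3 - <<'E'
from h import *
ang=lambda d:np.degrees(np.arctan2(d[0],d[1]))
a=crop(180,143,20.5);b=crop(301,289,20.5);H=np.array([569.2,11.3,20.5])
print(a,b,ang(a-b)+4,ang(a-H)+4,np.linalg.norm(a-H))
# marks: 60 long (203,125)-(235,172), 30 long (103,234)-(155,259), 90 (340,80)-(344,136), 50 (168,157)-(180,178)
for n,p in {"60":((203,125),(235,172)),"30":((103,234),(155,259)),"90":((340,80),(344,136)),"50":((168,157),(180,178))}.items():
    q=[crop(*x,12) for x in p]; print(n,[round(ang(x-H)+4,1) for x in q],[round(np.hypot(*(x-H)[:2]),1) for x in q])
P=np.array([578.1,-128.4])
for t in(10.4,53.4):
    c=np.radians(t-4);print("grip",t,P+50*np.array([np.sin(c),np.cos(c)]))
# valve scale marks on z=12: 60 (535,190)-(558,227), 90 (622,165)-(622,205),30 (472,262)-(508,280),0 (458,352)-(495,350)
for n,p in {"60":((535,190),(558,227)),"90":((622,165),(622,205)),"30":((472,262),(508,280)),"0":((458,352),(495,350))}.items():
    q=[crop(*x,12)[:2] for x in p]; print(n,[round(ang(x-P)+4,1) for x in q])
E
```

```text
[677.07900874 101.77918527  20.5       ] [601.73805825  39.79433405  20.5       ] 54.55502920700443 54.01310856311365 140.799018087737
60 [np.float64(60.4), np.float64(60.5)] [np.float64(143.7), np.float64(114.0)]
30 [np.float64(29.7), np.float64(29.7)] [np.float64(144.2), np.float64(114.5)]
90 [np.float64(90.3), np.float64(90.4)] [np.float64(144.0), np.float64(114.3)]
50 [np.float64(50.6), np.float64(49.3)] [np.float64(141.6), np.float64(129.3)]
grip 10.4 [583.67344661 -78.71160404]
grip 53.4 [616.06356537 -95.86128914]
60 [np.float64(61.6), np.float64(61.1)]
90 [np.float64(91.3), np.float64(90.2)]
30 [np.float64(29.9), np.float64(29.6)]
0 [np.float64(-0.5), np.float64(-0.8)]
```

Reading ≈ 53.5° (camera 53.6, chord 53.4). I'll go to the valve handle, which is at about 10.4° now.

>>> carry_out:
  plan:
    - {"tx":16.1,"ty":-35.1,"tz":0,"rx":0,"ry":0,"rz":-0.0147}
    - {"tx":16.1,"ty":-35.1,"tz":0,"rx":0,"ry":0,"rz":-0.0147}
    - {"tx":16.1,"ty":-35.1,"tz":0,"rx":0,"ry":0,"rz":-0.0147}
    - {"tx":16.1,"ty":-35.1,"tz":0,"rx":0,"ry":0,"rz":-0.0147}
    - {"tx":16.1,"ty":-35.1,"tz":0,"rx":0,"ry":0,"rz":-0.0147}
    - {"tx":16.1,"ty":-35.1,"tz":0,"rx":0,"ry":0,"rz":-0.0147}
    - {"tx":16.1,"ty":-35.1,"tz":0,"rx":0,"ry":0,"rz":-0.0147}
    - {"tx":16.1,"ty":-35.1,"tz":0,"rx":0,"ry":0,"rz":-0.0147}
    - {"tx":16.1,"ty":-35.1,"tz":0,"rx":0,"ry":0,"rz":-0.0147}
    - {"tx":16.1,"ty":-35.1,"tz":0,"rx":0,"ry":0,"rz":-0.0147}
    - {"tx":16.1,"ty":-35.1,"tz":0,"rx":0,"ry":0,"rz":-0.0147}
    - {"tx":16.1,"ty":-35.1,"tz":0,"rx":0,"ry":0,"rz":-0.0147}
  gripper: 0.5

```text
time: 23.7
tool_pos: [584.8, -81.8, 267.6]
tcp_rot: [3.141, 0.0, 1.457]
contact_force: [0.9, 0.4, -0.1]
grip_width: 46.0
finger_force: 0.0
```

>>> carry_out:
  plan:
    - {"tx":0,"ty":0,"tz":-30,"rx":0,"ry":0,"rz":0}
    - {"tx":0,"ty":0,"tz":-30,"rx":0,"ry":0,"rz":0}
    - {"tx":0,"ty":0,"tz":-30,"rx":0,"ry":0,"rz":0}
    - {"tx":0,"ty":0,"tz":-30,"rx":0,"ry":0,"rz":0}
    - {"tx":0,"ty":0,"tz":-20,"rx":0,"ry":0,"rz":0}
    - {"tx":0,"ty":0,"tz":0,"rx":0,"ry":0,"rz":0}
    - {"tx":0,"ty":0,"tz":0,"rx":0,"ry":0,"rz":0}

```text
time: 24.4
tool_pos: [585.0, -80.1, 127.7]
tcp_rot: [3.141, 0.0, 1.458]
contact_force: [0.0, 0.2, 0.9]
grip_width: 45.7
finger_force: 0.0
```

>>> carry_out:
  plan:
    - {"tx":-1.3,"ty":1.4,"tz":-20,"rx":0,"ry":0,"rz":0}
    - {"tx":0,"ty":0,"tz":-20,"rx":0,"ry":0,"rz":0}
    - {"tx":0,"ty":0,"tz":-20,"rx":0,"ry":0,"rz":0}
    - {"tx":0,"ty":0,"tz":-15,"rx":0,"ry":0,"rz":0}
    - {"tx":0,"ty":0,"tz":-15,"rx":0,"ry":0,"rz":0}
    - {"tx":0,"ty":0,"tz":0,"rx":0,"ry":0,"rz":0}
    - {"tx":0,"ty":0,"tz":0,"rx":0,"ry":0,"rz":0}

```text
time: 25.1
tool_pos: [584.4, -78.5, 38.3]
tcp_rot: [3.139, 0.0, 1.458]
contact_force: [0.1, -1.0, -1.1]
grip_width: 45.8
finger_force: 0.0
```

>>> carry_out:
  plan:
    - {"tx":0,"ty":0,"tz":0,"rx":0,"ry":0,"rz":0}
    - {"tx":0,"ty":0,"tz":0,"rx":0,"ry":0,"rz":0}
    - {"tx":0,"ty":0,"tz":0,"rx":0,"ry":0,"rz":0}
    - {"tx":0,"ty":0,"tz":0,"rx":0,"ry":0,"rz":0}
    - {"tx":0,"ty":0,"tz":0,"rx":0,"ry":0,"rz":0}
    - {"tx":0,"ty":0,"tz":0,"rx":0,"ry":0,"rz":0}
    - {"tx":0,"ty":0,"tz":0,"rx":0,"ry":0,"rz":0}
    - {"tx":0,"ty":0,"tz":0,"rx":0,"ry":0,"rz":0}
  gripper: 1

```text
time: 25.9
tool_pos: [583.8, -78.1, 37.0]
tcp_rot: [3.141, 0.0, 1.458]
contact_force: [0.8, 0.6, 2.4]
grip_width: 11.8
finger_force: 30.0
```

```bash
python3 - <<'E'
import numpy as np
t=np.radians(np.linspace(10.4,53.5,23)-4);p=np.round(50*np.c_[np.sin(t),np.cos(t)],1)
d=np.diff(p,axis=0).round(1);print(d[:11].tolist(),d[11:].tolist(),d.sum(0),np.diff(t)[0])
E
```

```text
[[1.7, -0.2], [1.7, -0.3], [1.6, -0.3], [1.7, -0.4], [1.6, -0.5], [1.7, -0.5], [1.6, -0.5], [1.6, -0.7], [1.6, -0.6], [1.5, -0.8], [1.5, -0.7]] [[1.5, -0.9], [1.5, -0.8], [1.4, -1.0], [1.4, -0.9], [1.4, -1.1], [1.3, -1.0], [1.3, -1.1], [1.3, -1.2], [1.2, -1.2], [1.2, -1.2], [1.1, -1.3]] [ 32.4 -17.2] 0.03419258670952528
```

>>> carry_out:
  plan:
    - {"tx":1.7,"ty":-0.2,"tz":0,"rx":0,"ry":0,"rz":-0.0342}
    - {"tx":1.7,"ty":-0.3,"tz":0,"rx":0,"ry":0,"rz":-0.0342}
    - {"tx":1.6,"ty":-0.3,"tz":0,"rx":0,"ry":0,"rz":-0.0342}
    - {"tx":1.7,"ty":-0.4,"tz":0,"rx":0,"ry":0,"rz":-0.0342}
    - {"tx":1.6,"ty":-0.5,"tz":0,"rx":0,"ry":0,"rz":-0.0342}
    - {"tx":1.7,"ty":-0.5,"tz":0,"rx":0,"ry":0,"rz":-0.0342}
    - {"tx":1.6,"ty":-0.5,"tz":0,"rx":0,"ry":0,"rz":-0.0342}
    - {"tx":1.6,"ty":-0.7,"tz":0,"rx":0,"ry":0,"rz":-0.0342}
    - {"tx":1.6,"ty":-0.6,"tz":0,"rx":0,"ry":0,"rz":-0.0342}
    - {"tx":1.5,"ty":-0.8,"tz":0,"rx":0,"ry":0,"rz":-0.0342}
    - {"tx":1.5,"ty":-0.7,"tz":0,"rx":0,"ry":0,"rz":-0.0342}

```text
time: 27.0
tool_pos: [601.5, -83.5, 37.0]
tcp_rot: [3.141, -0.0, 1.081]
contact_force: [0.6, 1.0, 2.9]
grip_width: 11.8
finger_force: 30.0
```

>>> carry_out:
  plan:
    - {"tx":1.5,"ty":-0.9,"tz":0,"rx":0,"ry":0,"rz":-0.0342}
    - {"tx":1.5,"ty":-0.8,"tz":0,"rx":0,"ry":0,"rz":-0.0342}
    - {"tx":1.4,"ty":-1.0,"tz":0,"rx":0,"ry":0,"rz":-0.0342}
    - {"tx":1.4,"ty":-0.9,"tz":0,"rx":0,"ry":0,"rz":-0.0342}
    - {"tx":1.4,"ty":-1.1,"tz":0,"rx":0,"ry":0,"rz":-0.0342}
    - {"tx":1.3,"ty":-1.0,"tz":0,"rx":0,"ry":0,"rz":-0.0342}
    - {"tx":1.3,"ty":-1.1,"tz":0,"rx":0,"ry":0,"rz":-0.0342}
    - {"tx":1.3,"ty":-1.2,"tz":0,"rx":0,"ry":0,"rz":-0.0342}
    - {"tx":1.2,"ty":-1.2,"tz":0,"rx":0,"ry":0,"rz":-0.0342}
    - {"tx":1.2,"ty":-1.2,"tz":0,"rx":0,"ry":0,"rz":-0.0342}
    - {"tx":1.1,"ty":-1.3,"tz":0,"rx":0,"ry":0,"rz":-0.0342}

```text
time: 28.1
tool_pos: [616.0, -95.1, 37.0]
tcp_rot: [3.142, -0.0, 0.705]
contact_force: [0.7, 0.7, 2.5]
grip_width: 12.1
finger_force: 30.0
```

>>> carry_out:
  plan:
    - {"tx":0,"ty":0,"tz":0,"rx":0,"ry":0,"rz":0}
    - {"tx":0,"ty":0,"tz":0,"rx":0,"ry":0,"rz":0}
    - {"tx":0,"ty":0,"tz":0,"rx":0,"ry":0,"rz":0}

```text
time: 28.4
tool_pos: [616.1, -95.2, 37.0]
tcp_rot: [3.141, -0.0, 0.706]
contact_force: [1.9, 1.0, 3.1]
grip_width: 12.3
finger_force: 30.0
```

>>> carry_out:
  plan:
    - {"tx":0,"ty":0,"tz":0,"rx":0,"ry":0,"rz":0}
    - {"tx":0,"ty":0,"tz":0,"rx":0,"ry":0,"rz":0}
    - {"tx":0,"ty":0,"tz":0,"rx":0,"ry":0,"rz":0}
    - {"tx":0,"ty":0,"tz":0,"rx":0,"ry":0,"rz":0}
    - {"tx":0,"ty":0,"tz":15,"rx":0,"ry":0,"rz":0}
    - {"tx":0,"ty":0,"tz":25,"rx":0,"ry":0,"rz":0}
    - {"tx":0,"ty":0,"tz":30,"rx":0,"ry":0,"rz":0}
    - {"tx":0,"ty":0,"tz":40,"rx":0,"ry":0,"rz":0}
    - {"tx":0,"ty":0,"tz":40,"rx":0,"ry":0,"rz":0}
    - {"tx":0,"ty":0,"tz":40,"rx":0,"ry":0,"rz":0}
  gripper: 0.5

```text
time: 29.4
tool_pos: [615.6, -95.2, 229.7]
tcp_rot: [3.141, -0.001, 0.706]
contact_force: [1.1, -1.1, -0.6]
grip_width: 46.1
finger_force: 0.0
```

>>> carry_out:
  plan:
    - {"tx":-25,"ty":-30,"tz":0,"rx":0,"ry":0,"rz":0}
    - {"tx":-25,"ty":-30,"tz":0,"rx":0,"ry":0,"rz":0}
    - {"tx":-25,"ty":-30,"tz":0,"rx":0,"ry":0,"rz":0}
    - {"tx":-25,"ty":-30,"tz":0,"rx":0,"ry":0,"rz":0}
    - {"tx":-25,"ty":-30,"tz":0,"rx":0,"ry":0,"rz":0}
    - {"tx":-25,"ty":-30,"tz":0,"rx":0,"ry":0,"rz":0}
    - {"tx":-15,"ty":-35,"tz":0,"rx":0,"ry":0,"rz":0}
    - {"tx":-10,"ty":-35,"tz":0,"rx":0,"ry":0,"rz":0}
    - {"tx":0,"ty":0,"tz":0,"rx":0,"ry":0,"rz":0}
    - {"tx":0,"ty":0,"tz":0,"rx":0,"ry":0,"rz":0}

```text
time: 30.4
tool_pos: [440.5, -345.6, 227.4]
tcp_rot: [3.141, -0.0, 0.704]
contact_force: [-0.4, -0.2, 0.7]
grip_width: 45.8
finger_force: 0.0
```

```bash
python3 - <<'E'
from h import *
import cv2
a=bot.capture("top")[:,:,::-1]
cv2.imwrite("pics/c2.png",cv2.resize(a[110:210,235:390],None,fx=5,fy=5,interpolation=cv2.INTER_CUBIC))
E
```

```text
(no output)
```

View pics/c2.png

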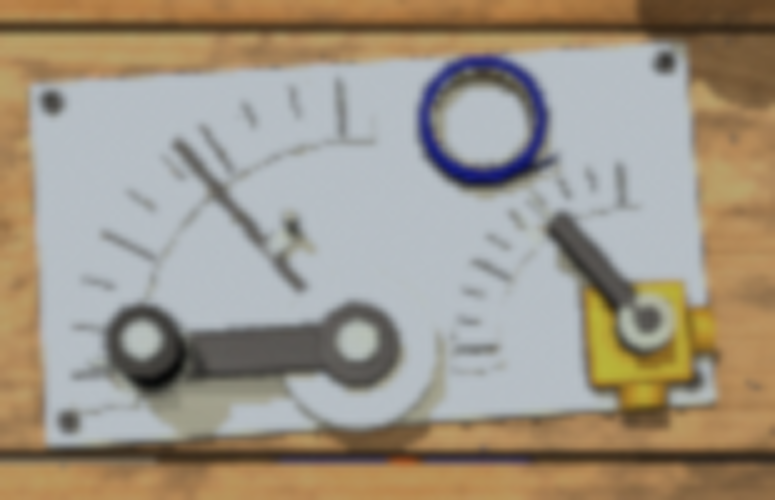

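The handle end at (560,220) sits near 53°, and the pointer, tape roll and arm are undisturbed. I'll do one finer check of both bars by line fit.

```bash
python3 - <<'E'
from h import *
import cv2
g=cv2.imread("pics/c2.png",0).astype(float)
def fit(a,b,w,z,s):
    a,b=np.array(a,float),np.array(b,float);u=(b-a)/np.hypot(*(b-a));n=np.array([-u[1],u[0]]);Q=[]
    for k in np.linspace(0,1,25):
        o=np.arange(-w,w+1);P=(a+k*(b-a))+o[:,None]*n
        v=np.array([g[int(round(y)),int(round(x))] for x,y in P]);d=np.clip(s-v,0,None)
        if d.sum()>0:Q.append(crop(*(P*d[:,None]).sum(0)/d.sum(),z)[:2])
    vx,vy,*_=cv2.fitLine(np.float32(Q),cv2.DIST_HUBER,0,.01,.01).ravel();t=np.degrees(np.arctan2(vx,vy))%180
    print(t+4)
fit((565,226),(612,281),20,66,110)
fit((186,151),(255,233),12,20.5,130)
g=cv2.imread("pics/crop0.png",0).astype(float)
fit((520,305),(585,313),20,66,110)
E
```

```text
55.741703
54.07022
11.641819
```

The handle estimates bracket the gripper's own 53.5° (52.9–55.7°), and the pointer reads 53.4–54.1°, so they match. I'll hand in.

```bash
python3 -c "
from plant import bot
print(bot.close_job())"
```

```text
the job is handed in; nothing more can be done
None
```

The job is handed in: I pressed the arm about 8 N past the spring onto the stop, eased it back to rest, and set the valve to about 53.5° to match the pointer's 53.4–54.1° (camera checks of the valve handle spread over 52.9–55.7°).

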